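# Refit the timer knob of the bag sealer

### The job

The timer knob has come off the bag sealer. Pick it up, push it onto the flat-sided shaft on the sloped panel, turning it slowly under a light push until it drops fully home (do not force it), then turn it so that its bar grip lines up with the long mark on the panel, and let go. Leave the other things where they lie.

Things in the scene. Friction and masses are not known exactly. Their poses are not given: they have to be found in the camera images.
- knob: Loose black knob, 54 mm tall, 90 g, standing upright on its open underside on the worktop, right of the sealer. Origin: centre of the underside; z: its axis, out through the bar grip; x: along the bar grip. The round skirt, 42 mm in diameter, reaches up to 24 mm; above it stands the bar grip. A half turn about z changes nothing.
- knob_grip (a point): Middle of the knob's bar grip, on the axis 42 mm above the underside. The bar is 44 mm long (knob's x), 18 mm thick (y), with flat parallel sides, from 24 to 54 mm above the underside.
- knob_socket (a point): On the knob's axis, 5 mm above the underside: the end of a round recess 27 mm in diameter and 5 mm deep in the underside, where the oblong socket begins: 22.4 mm along the knob's x by 14.4 mm along its y, 14 mm deep from here.
- panel: Aluminium control panel of the fixed grey bag sealer (135 mm deep, 200 mm wide, 145 mm high at its rear jaw), sloping 28 degrees from level, facing the robot and up. Origin: on its face, at the middle of the shaft's foot; z: out of it along the shaft; x: up the slope; y: level. Knob fully home: knob's origin here, underside on the face. A 6 mm high rocker switch stands 62 mm off on the -y side.
- shaft_tip (a point): End of the steel shaft, 15 mm out from the panel's face. Oblong, 20 x 12 mm, flat-sided, last 3 mm tapered to 17 x 9 mm. Its 20 mm side starts at an unknown angle, 23 to 80 degrees clockwise of the panel's x as seen facing the panel (negative about z). Unkeyed, a knob rests on it 7 to 10 mm short of home; with socket and shaft within 7 degrees it slides down.
- long_mark (a point): Middle of the long black mark on the panel, 34 mm up the slope from the shaft's axis (panel's +x). The bar grip, either end, must point to it at the end. Short marks lie clockwise of it. The shaft turns stiffly (0.12 N m) with the seated knob, from 86 degrees clockwise to 29 anticlockwise of this mark, and stays where it is left.
- calculator: Desk calculator, 116 x 69 x 15 mm, lying in front of the sealer; bystander.
- marker_black: Felt marker, 148 mm long, 16 mm thick, black cap, lying near the front edge right of the calculator; bystander.
- marker_blue: Felt marker, 148 mm long, 16 mm thick, blue cap, lying at the front left; bystander.
- snap_hook: Zinc snap hook, 74 x 31 x 8 mm, lying flat in front of the sealer; bystander.
- card_pack: Polybag with header card, 130 x 76 x 12 mm, lying flat at the front right; bystander.
- tape_black: Roll of black tape, 66 mm diameter, 20 mm high, lying flat behind the knob; bystander.
Not all that is in view belongs to the job. Several things have the shape of the knob; the one meant has the colours described above.

How it is judged:
By the outcome, as a careful person would: the job done as asked, in the order asked, and still so for the second after the job is handed in, with the robot touching nothing.
It also fails if it takes over 54 s, if anything falls off the work surface, if the arm or the gripper's body presses on something with over 40 N, if the wrist force passes 120 N, or if a joint passes its speed limit or range.

### The arm

A 6-joint arm with a two-finger parallel gripper is mounted at the origin on a cart in front of the work surface, level with it; the furniture and walls round the work are solid. World frame = base frame: x ahead of the robot, y to its left, z up, the work surface at z = 0. Lengths are in m, angles in degrees, forces in N, time in s.
With the tool pointing down it reaches from about 0.3 to 0.875 m from the base axis. Payload 4.2 kg.
Tool frame: the origin (TCP) lies midway between the tips of the shut fingers; the grasp point (between the pads) lies 19 mm behind it; z points along the fingers, y is the line along which they close (so a half turn about z gives the same grasp; the last joint's range is limited). The gripper opens to 85 mm and grips with 20 to 120 N. Pads are 22 mm wide; open, the fingers measure 114 mm over their backs; the gripper's body (76 mm by 85 mm) begins 54 mm behind the grasp point. The pads swing forward as they close: fully open they stand 13 mm farther back than shut.
Start: joints at [-73.167, 18.312, 89.639, -0, 72.044, -1.146], TCP at [0.177, -0.547, 0.231] pointing down, gripper open.
Joint ranges: [-177.97, 177.97], [-48.28, 115.42], [12.27, 149.76], [-77.06, 257.06], [2.81, 150.46], [-146.56, 146.56]. Speed limits (degrees/s): [147.25, 147.25, 180, 180, 180, 180].

### API

Orientations are given as a 3x3 rotation matrix whose columns are the frame's x, y, z axes.
In Python, from workcell import bot gives the robot as it stands.
- The arm moves only by the tool servo_tool, never from a script. Its argument "steps" is text: rows parted by semicolons, each of 7 numbers parted by spaces: the shift along the world's x, y, z in mm, then the turn, a rotation vector about the world's x, y, z in degrees, then the finger opening in mm, from 0 to 85.4. A call has 1 to 20 rows; each row shifts and turns the commanded pose from where the row before left it; what a row does not reach is not made up. A row lasts 1/12 s, in which the tool goes at most 41.7 mm and 7.16 degrees, less where a joint would pass 70% of its speed; a pose out of reach is approached as far as the arm can. A call with a gripper value outside its range is refused whole. The fingers move at their own pace and stop on an object; the grip force is fixed at half the most. Time passes only in rows, so rows that do not move let the fingers close. It gives the time, the measured TCP pose, the force, the opening and the grip force at its end, in the units of the state.
- bot.get_obs(): the state, without advancing time (a new reading comes with each control period).
- bot.get_image(name): name is "scene" or "side" or "wrist"; returns a dict with "image" (420x560x3 uint8, red, green, blue), "z_map" (420x560 float32, m along the optical axis (not along the pixel's ray), 0 where there is no reading), "fov_y" (degrees; the focal length in pixels is half the picture's height over the tangent of half this angle, whatever the lens; pixels are square), "cx", "cy" (the principal point, pixels), "view" (4x4, takes a point from world to camera coordinates). Camera axes: x right, y down, z forward; pixel columns grow to the right and rows downward; lengths in m; the calibration is good to about 2 mm. A picture is of the moment at which its call begins.
- bot.close_job(): hands the job in; it is judged then, once.
The state is a dict: "time_s": time; "q": joint angles; "joint_velocities": joint speeds; "effort": joint torques, N m; "tool_pos": TCP position; "tcp_rot": TCP orientation; "force": force on the tool from outside, world axes, zero at the start; "ft_torque": the same for the moment, N m; "opening": finger opening in m; "gripper_force": force on a finger pad.
Only numpy, scipy, OpenCV 4.12 (cv2) and the standard library are available. Lean on these libraries where they do the work, as an engineer would, in place of code of your own. Each camera call takes 0.05 s, during which the arm holds its last target. There are 200 camera calls.

## Working session

There is one attempt and no reset: what is moved stays moved. The work goes in short steps, Python scripts to look and compute and a tool call to move; the robot and the scene stay as the last step left them, time stands still between calls to the robot, and variables do not carry over. Pictures are saved under pics/ and viewed, at most 10 in all, crops included, and the job is handed in when it is done.

Besides the shell and the picture viewer there is one more tool, called after "Emit:" by a JSON object that holds its "fn" and its "kwargs", one argument or row to a line. servo_tool: Moves the arm, as the interface text tells. Its arguments: {"type":"object","properties":{"steps":{"type":"string"}},"required":["steps"]}

```bash
mkdir -p pics
cat > h.py <<'E'
import numpy as np,cv2
from workcell import bot
def cam(n):
    d=bot.get_image(n); d['f']=210/np.tan(np.radians(d['fov_y']/2)); return d
def world(d,u,v,z=None):
    V=np.array(d['view']);R=V[:3,:3];t=V[:3,3]
    ray=R.T@np.array([(u-d['cx'])/d['f'],(v-d['cy'])/d['f'],1]);o=-R.T@t
    if z is None: return o+ray*d['z_map'][int(round(v)),int(round(u))]
    return o+ray*(z-o[2])/ray[2]
def pts(d):
    V=np.array(d['view']);v,u=np.mgrid[:420,:560];Z=d['z_map']
    P=np.stack([(u-d['cx'])/d['f']*Z,(v-d['cy'])/d['f']*Z,Z],-1)
    return (P-V[:3,3])@V[:3,:3]
def proj(d,p):
    V=np.array(d['view']);c=V[:3,:3]@np.array(p)+V[:3,3]
    return c[0]/c[2]*d['f']+d['cx'],c[1]/c[2]*d['f']+d['cy']
def save(n,im): cv2.imwrite('pics/'+n,cv2.cvtColor(im,cv2.COLOR_RGB2BGR))
E
python3 - <<'E'
from h import *
a=cam('scene');b=cam('side')
for n,d in(('scene',a),('side',b)):
    np.save(n+'.npy',d,allow_pickle=True); save(n+'1.png',d['image'])
    V=np.array(d['view']);print(n,-V[:3,:3].T@V[:3,3],V[2,:3])
E
```

```text
scene [-0.20605336  0.16370061  1.04210319] [ 0.59040686 -0.10709919 -0.79996844]
side [ 0.23545357 -0.87978791  0.55759318] [ 0.22457596  0.86172941 -0.45495941]
```

View pics/scene1.png

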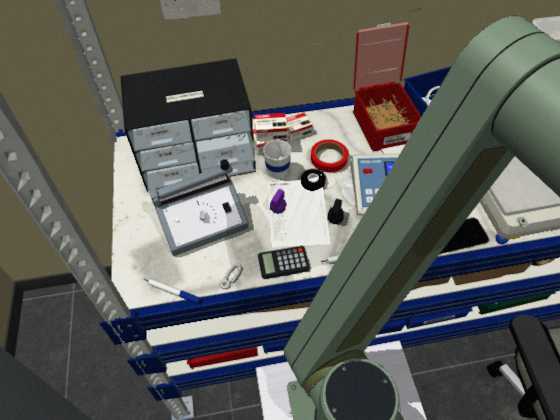

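View pics/side1.png

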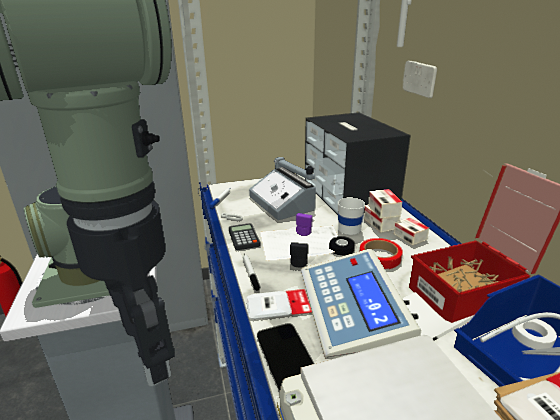

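The scene view shows these knob-shaped things:
- The purple one at (278,201) is the wrong colour.
- The black one at (337,210) stands on the worktop right of the sealer, so it fits the description. It shows at (299,255) in the side view.
- A black lever end on the sealer's jaw at (225,165) is not loose.

The panel's shaft is at about (205,215). I'll confirm with one enlarged crop and measure.

Run:
```python
from h import *
a=np.load('scene.npy',allow_pickle=True).item();b=np.load('side.npy',allow_pickle=True).item()
c=cv2.resize(a['image'][165:260,150:365],None,fx=3.7,fy=3.7,interpolation=cv2.INTER_CUBIC)
c2=cv2.resize(b['image'][170:275,240:325],None,fx=2.3,fy=2.3,interpolation=cv2.INTER_CUBIC)
o=np.zeros((c.shape[0]+c2.shape[0],c.shape[1],3),np.uint8);o[:c.shape[0]]=c;o[c.shape[0]:,:c2.shape[1]]=c2
save('crop1.png',o)
for n,d,(u,v) in(('scene',a,(337,210)),('side',b,(299,255))):
    P=pts(d);im=d['image'].astype(int)
    m=(im.max(2)<70);lab=cv2.connectedComponents(m.astype(np.uint8))[1]
    l=lab[v,u];M=(lab==l)
    Q=P[M];Q=Q[(Q[:,2]>.004)&(Q[:,2]<.08)]
    print(n,M.sum(),Q.min(0),Q.max(0))
    T=Q[Q[:,2]>.049]; print('top',len(T),T.mean(0)); 
    if len(T)>3:
        r=cv2.minAreaRect((T[:,:2]*1000).astype(np.float32));print(r, np.linalg.eigh(np.cov(T[:,:2].T)))
# panel plane
P=pts(a);im=a['image'].astype(int)
m=np.zeros((420,560),bool);m[185:245,165:245]=1
m&=(im.min(2)>140)&(P[...,2]>.02)
Q=P[m];
for _ in range(5):
    c0=Q.mean(0);n=np.linalg.svd(Q-c0,full_matrices=False)[2][2];n*=np.sign(n[2]);e=(P[m]-c0)@n;Q=P[m][abs(e)<.003]
print('plane',c0,n,np.degrees(np.arccos(n[2])),len(Q))
h=(P-c0)@n
mm=np.zeros((420,560),bool);mm[195:235,175:230]=1;mm&=(h>.008)&(h<.03)
v,u=np.nonzero(mm);print('shaft',len(u),u.mean(),v.mean(),P[mm].mean(0),h[mm].max())
```

```text
scene 280 [ 0.4690252 -0.1190667  0.0042332] [ 0.51087498 -0.08043868  0.06087243]
top 93 [ 0.48877762 -0.09940809  0.05619289]
((490.24749755859375, -100.66616821289062), (17.789466857910156, 40.02548599243164), 59.42693328857422) EighResult(eigenvalues=array([2.43132019e-05, 1.35864362e-04]), eigenvectors=array([[-0.44264031, -0.89669926],
       [-0.89669926,  0.44264031]]))
side 390 [ 0.46998187 -0.12857044  0.00431115] [ 0.50883386 -0.09485893  0.0563069 ]
top 68 [ 0.49030869 -0.10913925  0.05289777]
((490.7564392089844, -107.25820922851562), (15.085503578186035, 41.451995849609375), 63.373477935791016) EighResult(eigenvalues=array([1.40881171e-05, 1.46684503e-04]), eigenvectors=array([[-0.45591073, -0.89002551],
       [-0.89002551,  0.45591073]]))
plane [0.51929977 0.23848984 0.05918201] [0.65038302 0.17114283 0.74007571] 42.26213464230212 162
shaft 547 201.6508226691042 207.18281535648995 [0.54008699 0.22919409 0.06841895] 0.029966155287435507
```

View pics/crop1.png

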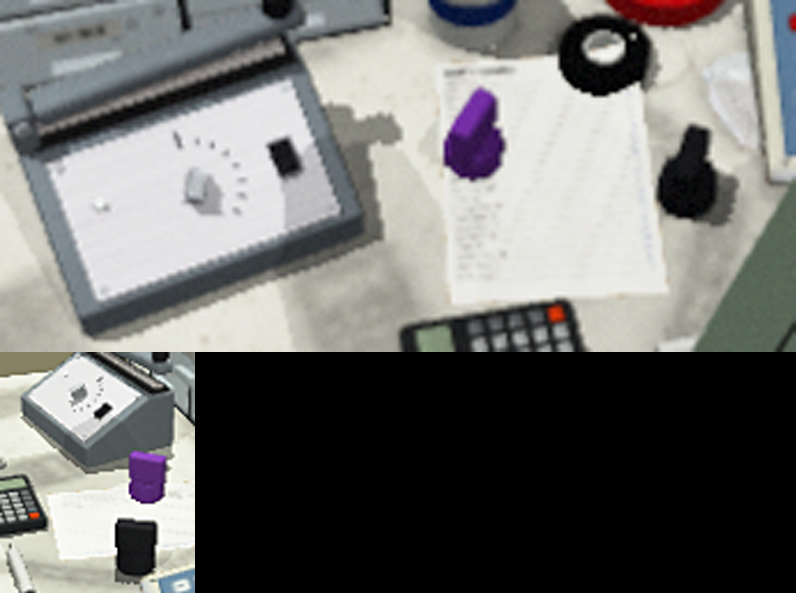

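The crop confirms the black knob at (337,210) in the scene view. The long mark is at about (198,203) and the shaft tip at about (203,215). The panel fit picked up pixels with no depth, so I'll redo it.

Run:
```python
from h import *
a=np.load('scene.npy',allow_pickle=True).item();b=np.load('side.npy',allow_pickle=True).item()
for n,d,(r0,r1,c0_,c1) in(('scene',a,(190,242,168,238)),('side',b,(173,200,252,285))):
    P=pts(d);im=d['image'].astype(int);Z=d['z_map']
    m=np.zeros((420,560),bool);m[r0:r1,c0_:c1]=1
    print(n,'zero frac',(Z[m]==0).mean())
    m&=(im.min(2)>150)&(Z>0)&(P[...,2]>.03)&(P[...,2]<.2)
    Q=P[m];print(len(Q))
    for _ in range(8):
        c0=Q.mean(0);nn=np.linalg.svd(Q-c0,full_matrices=False)[2][2];nn*=np.sign(nn[2]);e=(P[m]-c0)@nn;Q=P[m][abs(e)<.004]
    print('plane',c0,nn,np.degrees(np.arccos(nn[2])),len(Q),'yaw',np.degrees(np.arctan2(-nn[1],-nn[0])))
    h=(P-c0)@nn
    mm=np.zeros((420,560),bool);mm[r0:r1,c0_:c1]=1;mm&=(h>.008)&(h<.03)&(Z>0)
    v,u=np.nonzero(mm);print('shaft',len(u),u.mean() if len(u) else 0,v.mean() if len(u) else 0,P[mm].mean(0) if len(u) else 0)
    if n=='scene':
        V=np.array(d['view']);o=-V[:3,:3].T@V[:3,3]
        def onpl(u,v,off=0):
            ray=V[:3,:3].T@np.array([(u-d['cx'])/d['f'],(v-d['cy'])/d['f'],1]);return o+ray*((c0+off*nn-o)@nn)/(ray@nn)
        t=onpl(203.2,214.5,.015)-.015*nn;l=onpl(198.1,202.8);print('foot',t,'mark',l,l-t,np.linalg.norm(l-t))
        for k in ((163.5,208),(231.5,187),(241.5,222.5),(176,246)): print('corner',onpl(*k))
```

```text
scene zero frac 0.0038461538461538464
2566
plane [0.52138439 0.23332144 0.0586633 ] [-0.45940621 -0.11229735  0.88109888] 28.224793523193597 2299 yaw 13.736039173762906
shaft 101 188.15841584158414 201.77227722772278 [0.54385644 0.25826149 0.092458  ]
foot [0.52172157 0.22925969 0.05832143] mark [0.5505651  0.23649583 0.07428275] [0.02884353 0.00723614 0.01596131] 0.03375017723971231
corner [0.54474226 0.31958799 0.08183693]
corner [0.5807186  0.14969356 0.07894175]
corner [0.49942102 0.13878644 0.03516295]
corner [0.46069595 0.30249873 0.03583701]
side zero frac 0.007856341189674524
616
plane [0.51132899 0.24939492 0.05345429] [-0.45455439 -0.10715405  0.88425014] 27.84061552885485 602 yaw 13.264413486575396
shaft 24 273.5 185.79166666666666 [0.51543525 0.22284961 0.06686968]
```

Run:
```python
from h import *
o=bot.get_obs();print(np.round(o['tcp_rot'],3),o['time_s'],o['tool_pos'])
d=cam('wrist');V=np.array(d['view']);print(-V[:3,:3].T@V[:3,3],V[2,:3],V[0,:3],d['fov_y'])
```

```text
[[ 0.951  0.309 -0.   ]
 [ 0.309 -0.951  0.002]
 [ 0.    -0.002 -1.   ]] 0.1 [ 0.17735124 -0.54649807  0.23056049]
[ 0.24582488 -0.5258779   0.37353007] [-0.27042649 -0.08594482 -0.95889676] [ 0.30860783 -0.9511877  -0.00177921] 62.63525009150631
```

Emit:
{"fn": "servo_tool", "kwargs": {
  "steps": "22 32 -2 0 0 -6.4 45; 22 32 -2 0 0 -6.4 45; 22 32 -2 0 0 -6.4 45; 22 32 -2 0 0 -6.4 45; 22 32 -2 0 0 -6.4 45; 22 32 -2 0 0 -6.4 45; 22 32 -2 0 0 -6.4 45; 22 32 -2 0 0 0 45; 22 32 -2 0 0 0 45; 22 32 -2 0 0 0 45; 22 32 -2 0 0 0 45; 22 32 -2 0 0 0 45; 22 32 -2 0 0 0 45; 26 26 -2 0 0 0 45; 0 0 0 0 0 0 45; 0 0 0 0 0 0 45"
}}

```text
time_s: 1.48
tool_pos: [0.4883, -0.1065, 0.2029]
tcp_rot: [[0.899, -0.439, -0.001], [-0.439, -0.899, -0.0], [-0.001, 0.001, -1.0]]
force: [0.1, -0.2, -0.2]
opening: 0.0451
gripper_force: 0.0
```

Run:
```python
from h import *
d=cam('wrist');save('w1.png',d['image']);P=pts(d);im=d['image'].astype(int)
o=bot.get_obs();print(o['tool_pos'],np.round(o['tcp_rot'],3),o['time_s'])
m=(im.max(2)<75)&(d['z_map']>0)&(np.hypot(P[...,0]-.49,P[...,1]+.104)<.045)
for lo,hi in((.047,.062),(.026,.046)):
    M=m&(P[...,2]>lo)&(P[...,2]<hi);T=P[M];r=cv2.minAreaRect((T[:,:2]*1000).astype(np.float32))
    w,E=np.linalg.eigh(np.cov(T[:,:2].T));print(len(T),T.mean(0),T[:,2].max(),r,np.degrees(np.arctan2(E[1,1],E[0,1])))
```

```text
[ 0.48741748 -0.10746817  0.20305697] [[ 0.898 -0.441 -0.002]
 [-0.441 -0.898 -0.   ]
 [-0.001  0.001 -1.   ]] 1.5333
968 [ 0.49429164 -0.1044503   0.05465572] 0.05769275400430456 ((493.09796142578125, -104.08627319335938), (17.50572967529297, 42.803646087646484), 63.5445442199707) 152.44306157240325
66 [ 0.51072397 -0.11301147  0.03595383] 0.04598082134126624 ((505.5226745605469, -102.89788055419922), (14.169114112854004, 32.84647750854492), 22.555980682373047) 96.3798816746775
```

View pics/w1.png

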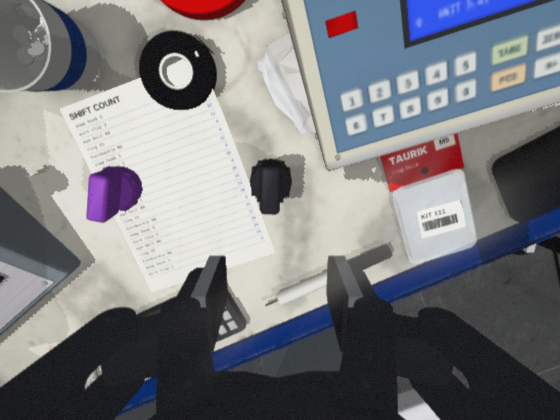

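Emit:
{"fn": "servo_tool", "kwargs": {
  "steps": "2.5 1.5 -20 0 0 -1 45; 2.5 1.5 -35 0 0 0 45; 0 0 -35 0 0 0 45; 0 0 -35 0 0 0 45; 0 0 -25 0 0 0 45; 0 0 -15 0 0 0 45; 0 0 -10 0 0 0 45; 0 0 0 0 0 0 45; 0 0 0 0 0 0 30; 0 0 0 0 0 0 10; 0 0 0 0 0 0 10; 0 0 0 0 0 0 10; 0 0 0 0 0 0 10; 0 0 0 0 0 0 10"
}}

```text
time_s: 2.7
tool_pos: [0.4936, -0.1053, 0.0298]
tcp_rot: [[0.889, -0.457, 0.003], [-0.457, -0.889, -0.001], [0.003, -0.0, -1.0]]
force: [-1.1, -1.2, 6.5]
opening: 0.017
gripper_force: 61.3
```

```bash
cat >> h.py <<'E'
from scipy.spatial.transform import Rotation as Ro
def panel(yaw=13.5,tilt=28):
    y,t=np.radians([yaw,tilt])
    n=np.array([-np.sin(t)*np.cos(y),-np.sin(t)*np.sin(y),np.cos(t)])
    py=np.array([-np.sin(y),np.cos(y),0]);return np.c_[np.cross(py,n),py,n]
def toolR(a,Rp):  # bar at angle a about panel z
    a=np.radians(a);x=Rp@[np.cos(a),np.sin(a),0];z=-Rp[:,2];return np.c_[x,np.cross(z,x),z]
def delta(p,R):
    o=bot.get_obs();C=np.array(o['tcp_rot'])
    print('shift mm',np.round((np.array(p)-o['tool_pos'])*1000,1),'rotvec',np.round((Ro.from_matrix(R)*Ro.from_matrix(C).inv()).as_rotvec(degrees=True),1))
E
python3 - <<'E'
from h import *
Rp=panel();print(Rp)
F=np.array([.522,.229,.058]);R=toolR(-50,Rp)
delta(F+.13*Rp[:,2]-.05*R[:,0],R)
E
```

```text
[[ 0.85855168 -0.23344536 -0.45650003]
 [ 0.20612002  0.97236992 -0.10959596]
 [ 0.46947156  0.          0.88294759]]
shift mm [-67.5 350.7 127.9] rotvec [  8.8 -26.5  -9.1]
```

Emit:
{"fn": "servo_tool", "kwargs": {
  "steps": "0 0 15 0 0 0 10; 0 0 35 0 0 0 10; 0 0 38 0 0 0 10; 0 0 38 0 0 0 10; -7 35 2 1.76 -5.3 -1.82 10; -7 35 0 1.76 -5.3 -1.82 10; -7 35 0 1.76 -5.3 -1.82 10; -7 35 0 1.76 -5.3 -1.82 10; -7 35 0 1.76 -5.3 -1.82 10; -7 35 0 0 0 0 10; -7 35 0 0 0 0 10; -7 35 0 0 0 0 10; -7 35 0 0 0 0 10; -5 35 0 0 0 0 10; 0 0 0 0 0 0 10; 0 0 0 0 0 0 10"
}}

```text
time_s: 4.03
tool_pos: [0.4401, 0.1959, 0.1568]
tcp_rot: [[0.768, -0.478, 0.426], [-0.589, -0.788, 0.18], [0.249, -0.389, -0.887]]
force: [-0.6, -0.6, -1.5]
opening: 0.0173
gripper_force: 60.3
```

Run:
```python
from h import *
d=cam('wrist');np.save('w2.npy',d,allow_pickle=True);save('w2.png',d['image'])
o=bot.get_obs();print(o['tool_pos'],np.round(o['tcp_rot'],3),o['time_s'])
```

```text
[0.44003634 0.19516113 0.15668806] [[ 0.768 -0.479  0.426]
 [-0.59  -0.787  0.179]
 [ 0.249 -0.389 -0.887]] 4.0833
```

View pics/w2.png

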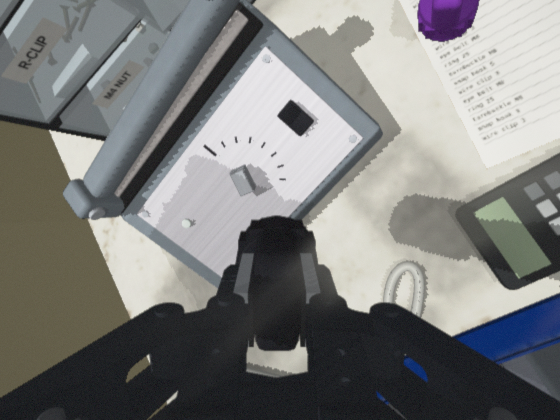

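The wrist view shows the shaft at (244,180), the long mark at (209,150), and the knob held at (275,280).

Run:
```python
from h import *
d=np.load('w2.npy',allow_pickle=True).item();P=pts(d);im=d['image'].astype(int);Z=d['z_map']
m=np.zeros((420,560),bool);m[100:215,160:330]=1
m&=(im.min(2)>110)&(Z>0)&(abs(P[...,2]-.06)<.05);Q=P[m]
for _ in range(8):
    c0=Q.mean(0);n=np.linalg.svd(Q-c0,full_matrices=False)[2][2];n*=np.sign(n[2]);e=(P[m]-c0)@n;Q=P[m][abs(e)<.003]
print(len(Q),c0,n,'tilt',np.degrees(np.arccos(n[2])),'yaw',np.degrees(np.arctan2(-n[1],-n[0])))
Rp=panel()
n=Rp[:,2];h=(P-c0)@n
F=np.array([.522,.229,.058]);L=(P-F)@Rp
box=np.zeros((420,560),bool);box[155:205,220:280]=1
print('h map max',np.percentile(h[box],[50,90,97,99]))
M=box&(h>.0125)&(h<.02);T=L[M][:,:2]*1000
v,u=np.nonzero(M);print('top',len(T),u.mean(),v.mean(),T.mean(0),cv2.minAreaRect(T.astype(np.float32)))
M=box&(h>.006)&(h<.02);T=L[M][:,:2]*1000;print('shaft',len(T),T.mean(0),cv2.minAreaRect(T.astype(np.float32)))
# long mark
V=np.array(d['view']);o=-V[:3,:3].T@V[:3,3]
g=im.max(2);k=np.zeros((420,560),np.uint8);k[130:190,195:295]=(g[130:190,195:295]<90)
nn,lab,st,ce=cv2.connectedComponentsWithStats(k)
for i in range(1,nn):
    if st[i,4]>5:
        u,v=ce[i];r=V[:3,:3].T@np.array([(u-d['cx'])/d['f'],(v-d['cy'])/d['f'],1]);p=o+r*((c0-o)@n)/(r@n);q=(p-F)@Rp*1000
        print('mark',ce[i].round(1),st[i,4],q.round(1),p.round(4))
c=cv2.resize(d['image'][130:330,180:340],None,fx=3,fy=3,interpolation=cv2.INTER_CUBIC);save('w2c.png',c)
```

```text
15678 [0.52969534 0.21789653 0.05989107] [-0.45231981 -0.11076372  0.88495095] tilt 27.754513737415003 yaw 13.759772021698044
h map max [0.00027648 0.01393596 0.01548689 0.01612832]
top 356 241.39044943820224 181.6573033707865 [-1.06813177 -1.34840697] ((-1.2968230247497559, -0.8503484725952148), (11.82588005065918, 19.481760025024414), 65.05388641357422)
shaft 451 [-0.91116165 -2.03472906] ((-1.3860697746276855, -0.8506507873535156), (12.447449684143066, 20.322763442993164), 64.24757385253906)
mark [209.6 150.1] 21 [32.6 -0.1 -0.6] [0.5503 0.2357 0.0727]
mark [252.  184.3] 18 [-10.   -0.8  -0.6] [0.5139 0.2262 0.0528]
```

View pics/w2c.png

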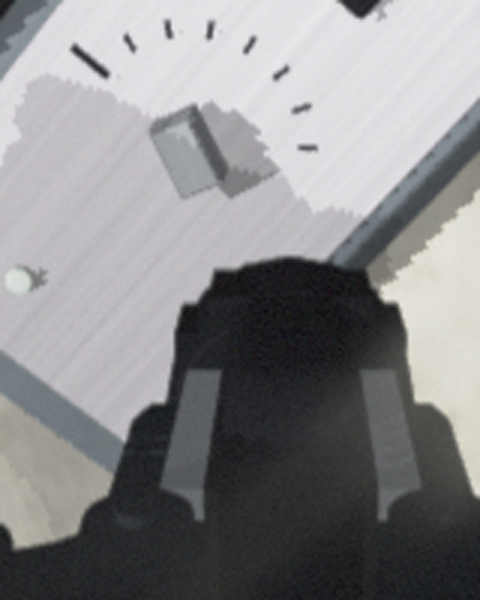

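The shaft's long side lies about 25° clockwise of the long mark, and the mark sits 34 mm from the shaft's axis as given. Next I'll check where the knob sits in the fingers along the bar.

Run:
```python
from h import *
d=np.load('w2.npy',allow_pickle=True).item();P=pts(d);Z=d['z_map'];o=bot.get_obs()
C=np.array(o['tcp_rot']);T=(P-o['tool_pos'])@C*1000
M=(Z>0)&(abs(T[...,1])<7)&(abs(T[...,0])<40)&(T[...,2]>-40)&(T[...,2]<45);M[330:]=0
Q=T[M]
for z in range(-32,40,4):
    q=Q[(Q[:,2]>=z)&(Q[:,2]<z+4)]
    if len(q)>3: print(z,len(q),np.percentile(q[:,0],[5,50,95,100]).round(1))
M=(Z>0)&(abs(T[...,1])<24)&(T[...,2]>5)&(T[...,2]<33)&(abs(T[...,0])<40);q=T[M];print(len(q),q[:,1].min(),q[:,1].max())
Rp=panel();F=np.array([.522,.229,.058])+Rp@np.array([-1.35,-.6,-.6])/1000;print('F',F)
R=toolR(-25,Rp);delta(F+(.05+.015)*Rp[:,2]+.001*R[:,0],R)
delta(F+.06*Rp[:,2]+.001*R[:,0],R)
```

```text
-28 2670 [-10.4   4.6  18.   20. ]
-24 258 [17.9 19.7 20.4 20.7]
-20 147 [19.4 20.1 20.6 20.9]
-16 128 [19.5 20.1 20.5 20.6]
-12 119 [19.5 20.1 20.5 20.7]
-8 104 [19.4 20.1 20.5 20.7]
-4 92 [19.3 20.  20.4 20.7]
0 75 [19.3 19.9 20.4 20.6]
8 78 [17.3 17.9 18.6 19. ]
12 78 [17.4 18.  18.8 19.1]
16 81 [17.4 18.1 18.8 19. ]
20 71 [17.5 18.2 18.8 19. ]
24 61 [17.5 18.2 19.  19.1]
1490 -19.944788625372144 20.154264780077018
F [0.52125492 0.22820407 0.05683644]
shift mm [ 52.4  25.7 -42. ] rotvec [-14.1  -5.1  19.3]
shift mm [ 54.7  26.2 -46.4] rotvec [-14.1  -5.1  19.3]
```

Emit:
{"fn": "servo_tool", "kwargs": {
  "steps": "13.5 6.4 -10.9 -3.5 -1.3 4.8 10; 13.5 6.4 -10.9 -3.5 -1.3 4.8 10; 13.5 6.4 -10.9 -3.5 -1.3 4.8 10; 13.5 6.4 -10.9 -3.5 -1.3 4.8 10; 0 0 0 0 0 0 10; 0 0 0 0 0 0 10"
}}

```text
time_s: 4.58
tool_pos: [0.4948, 0.2193, 0.1131]
tcp_rot: [[0.877, -0.155, 0.455], [-0.229, -0.967, 0.111], [0.423, -0.201, -0.883]]
force: [-0.4, -0.5, -0.7]
opening: 0.0173
gripper_force: 60.2
```

```bash
cat >> h.py <<'E'
F0=panel()@np.array([-1.35,-.6,-.6])/1000+[.522,.229,.058]
def st(a=-25,h=None,off=.002):
    Rp=panel();o=bot.get_obs();C=np.array(o['tcp_rot']);k=np.array(o['tool_pos'])-off*C[:,0]
    q=(k-F0)@Rp*1000;x=Rp.T@C[:,0];z=Rp.T@C[:,2]
    print('axis xy,height of underside',q[:2].round(2),(q[2]-28).round(2),'bar',np.degrees(np.arctan2(x[1],x[0])).round(2),'tilt',z.round(3),'F panel',(Rp.T@o['force']).round(1),'T',np.round(o['ft_torque'],2),o['time_s'],o['opening'])
    if h is not None: R=toolR(a,Rp);delta(F0+Rp[:,2]*(h+28)/1000+off*R[:,0],R)
E
python3 - <<'E'
from h import *
st(-25,17)
E
```

```text
axis xy,height of underside [ 0.01 -1.62] 34.72 bar -25.28 tilt [-0.001  0.002 -1.   ] F panel [-0.8 -0.3 -0.3] T [-0.09  0.3  -0.01] 4.5833 0.017293083677381124
shift mm [  7.7   3.5 -15.6] rotvec [-0.2 -0.1  0.2]
```

Emit:
{"fn": "servo_tool", "kwargs": {
  "steps": "2.6 1.2 -5.2 0 0 0 10; 2.6 1.2 -5.2 -0.2 -0.1 0.2 10; 2.5 1.1 -5.2 0 0 0 10; 1.4 0.3 -2.6 0 0 0 10; 1.4 0.3 -2.6 0 0 0 10; 0.7 0.2 -1.3 0 0 0 10; 0.7 0.2 -1.3 0 0 0 10; 0 0 0 0 0 0 10"
}}

```text
time_s: 5.25
tool_pos: [0.5082, 0.2224, 0.0923]
tcp_rot: [[0.881, -0.145, 0.451], [-0.22, -0.968, 0.118], [0.42, -0.203, -0.885]]
force: [-2.3, 4.7, -3.3]
opening: 0.0166
gripper_force: 60.0
```

Run:
```python
from h import *
st(-25,5)
```

```text
axis xy,height of underside [ 2.37 -1.75] 9.91 bar -24.82 tilt [-0.004  0.009 -1.   ] F panel [-2.6  5.1 -2.4] T [0.67 0.86 0.38] 5.25 0.01656839507142052
shift mm [-0.2  1.7 -5.4] rotvec [-0.3 -0.3 -0.4]
```

Emit:
{"fn": "servo_tool", "kwargs": {
  "steps": "-1.4 -0.3 2.6 0 0 0 10; -1.7 1.3 -0.7 -0.3 -0.3 -0.4 10; 0 0 0 0 0 0 10; 0.9 0.2 -1.8 0 0 0 10; 0.5 0.1 -0.9 0 0 0 10; 0.5 0.1 -0.9 0 0 0 10; 0 0 0 0 0 0 10"
}}

```text
time_s: 5.83
tool_pos: [0.5085, 0.2215, 0.0945]
tcp_rot: [[0.879, -0.148, 0.453], [-0.222, -0.968, 0.116], [0.421, -0.203, -0.884]]
force: [-14.4, 2.8, 13.4]
opening: 0.0169
gripper_force: 63.1
```

Run:
```python
from h import *
st(-25,5)
```

```text
axis xy,height of underside [ 3.58 -2.74] 11.82 bar -24.93 tilt [-0.002  0.007 -1.   ] F panel [-5.4  6.1 18.1] T [0.84 1.73 0.68] 5.8333 0.016860196651086214
shift mm [-0.6  2.7 -7.7] rotvec [-0.3 -0.2 -0.3]
```

Run:
```python
from h import *
w=cam('wrist')['image'][110:390,130:420];s=cam('side')['image'][150:230,240:340];c=cam('scene')['image'][160:255,150:260]
o=np.zeros((600,800,3),np.uint8)
w=cv2.resize(w,(414,400));o[:400,:414]=w
o[:304,420:800]=cv2.resize(s,(380,304),interpolation=cv2.INTER_CUBIC)
o[310:600,420:756]=cv2.resize(c,(336,290),interpolation=cv2.INTER_CUBIC);save('m1.png',o)
st()
```

```text
axis xy,height of underside [ 3.59 -2.71] 11.82 bar -24.92 tilt [-0.002  0.007 -1.   ] F panel [-5.3  5.9 18.3] T [0.8  1.74 0.67] 5.9833 0.01688211356133297
```

View pics/m1.png

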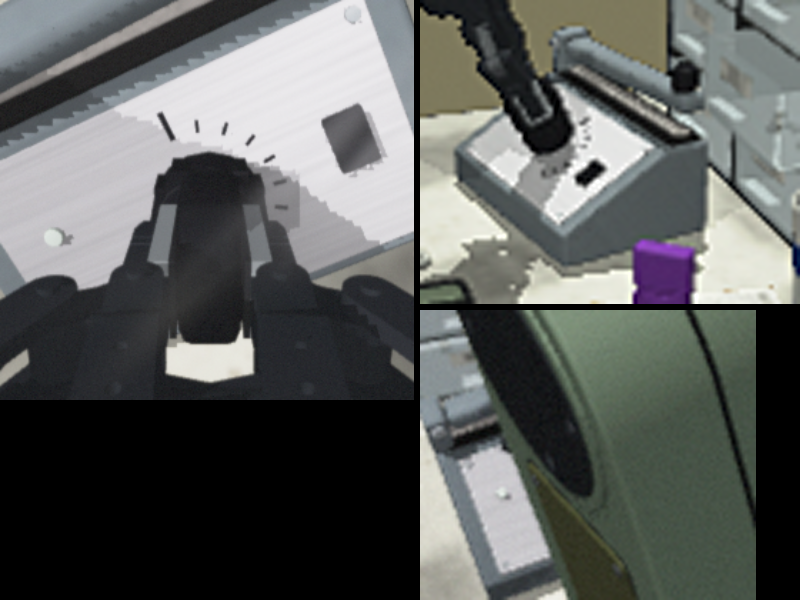

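Emit:
{"fn": "servo_tool", "kwargs": {
  "steps": "-1.4 -0.3 2.6 0 0 0 10; -1.4 -0.3 2.6 0 0 0 10; -1.4 -0.3 2.6 0 0 0 10; 0 0 0 0 0 0 10; 0 0 0 0 0 0 10"
}}

```text
time_s: 6.4
tool_pos: [0.5057, 0.2202, 0.1015]
tcp_rot: [[0.879, -0.148, 0.453], [-0.222, -0.968, 0.115], [0.421, -0.202, -0.884]]
force: [-0.1, -0.4, -0.1]
opening: 0.0169
gripper_force: 60.3
```

```bash
cat >> h.py <<'E'
def wmark(box):
    d=cam('wrist');Rp=panel();n=Rp[:,2];V=np.array(d['view']);o=-V[:3,:3].T@V[:3,3];ob=bot.get_obs();C=np.array(ob['tcp_rot']);P=pts(d)
    L=(P-F0)@Rp*1000;Z=d['z_map'];g=d['image'].max(2)
    m=(Z>0)&(abs(L[...,2])<3)&(np.hypot(L[...,0],L[...,1])<44)
    print('plane h',np.median(L[...,2][m&(g>120)]))
    k=((g<110)&m&(L[...,0]>-5)).astype(np.uint8)
    nn,lab,s,ce=cv2.connectedComponentsWithStats(k)
    for i in range(1,nn):
        if s[i,4]>8: u,v=ce[i];r=V[:3,:3].T@np.array([(u-d['cx'])/d['f'],(v-d['cy'])/d['f'],1]);p=o+r*((F0-o)@n)/(r@n);print('mark',ce[i].round(),s[i,4],((p-F0)@Rp*1000).round(1))
    T=(P-ob['tool_pos'])@C*1000
    for lo,hi in((-16,-4),(12,22)):
        q=T[(Z>0)&(abs(T[...,1])<4)&(T[...,0]>5)&(T[...,0]<30)&(T[...,2]>lo)&(T[...,2]<hi)]
        if len(q):print('tool x at z',lo,hi,np.median(q[:,0]).round(1),len(q))
    q=T[(Z>0)&(abs(T[...,0])<30)&(T[...,2]>8)&(T[...,2]<40)&(np.hypot(T[...,0],T[...,1])<26)&(g<60)];print('skirt y',q[:,1].min(),q[:,1].max(),'z',np.percentile(q[:,2],[1,98]))
    return d
E
python3 - <<'E'
from h import *
st();st();wmark(0);st(-25,14)
E
```

```text
axis xy,height of underside [ 4.16 -3.29] 19.4 bar -24.9 tilt [-0.002  0.007 -1.   ] F panel [-0.2 -0.4 -0. ] T [-0.07  0.32 -0.07] 6.4 0.01690295406718064
axis xy,height of underside [ 4.16 -3.29] 19.4 bar -24.9 tilt [-0.002  0.007 -1.   ] F panel [-0.2 -0.4 -0. ] T [-0.07  0.32 -0.07] 6.4 0.01690295406718064
plane h 0.11411088274186748
mark [247. 196.] 63 [33.7  0.4 -0. ]
mark [268. 196.] 12 [ 28.9 -10.3   0. ]
mark [286. 198.] 14 [ 23.4 -19.4   0. ]
mark [303. 206.] 12 [ 15.2 -26.4  -0. ]
mark [316. 218.] 10 [  5.2 -30.4   0. ]
mark [322. 233.] 9 [ -5.1 -29.7  -0. ]
tool x at z -16 -4 20.1 208
tool x at z 12 22 18.4 124
skirt y -17.676816585184525 19.086833146673566 z [ 8.1285993  24.85429258]
axis xy,height of underside [ 3.95 -3.29] 19.27 bar -24.9 tilt [-0.003  0.007 -1.   ] F panel [-0.8 -0.4 -0.9] T [-0.11  0.3  -0.01] 6.45 0.0167316126146958
shift mm [-1.8  3.  -6.5] rotvec [-0.2 -0.2 -0.3]
```

Emit:
{"fn": "servo_tool", "kwargs": {
  "steps": "-3.2 2.7 -3.9 -0.2 -0.2 -0.3 10; 0 0 0 0 0 0 10; 0 0 0 0 0 0 10"
}}

```text
time_s: 6.7
tool_pos: [0.5032, 0.2211, 0.0984]
tcp_rot: [[0.88, -0.15, 0.451], [-0.223, -0.968, 0.114], [0.419, -0.201, -0.885]]
force: [0.5, -0.7, -0.8]
opening: 0.017
gripper_force: 60.3
```

Run:
```python
from h import *
st(-25,14)
```

```text
axis xy,height of underside [ 0.72 -1.84] 17.8 bar -25.0 tilt [-0.005  0.006 -1.   ] F panel [-0.2 -0.8 -0.9] T [-0.12  0.18 -0.01] 6.7 0.01701985163772428
shift mm [ 0.7  2.1 -3.7] rotvec [-0.2 -0.4 -0.2]
```

Emit:
{"fn": "servo_tool", "kwargs": {
  "steps": "-1.3 2.9 -0.4 0 0 0 10; 0 0 0 0 0 0 10; 0 0 0 0 0 0 10"
}}

```text
time_s: 6.95
tool_pos: [0.5026, 0.2236, 0.0991]
tcp_rot: [[0.881, -0.148, 0.45], [-0.223, -0.968, 0.116], [0.418, -0.202, -0.885]]
force: [0.8, -0.6, -1.0]
opening: 0.0171
gripper_force: 60.3
```

Run:
```python
from h import *
st(-25,12)
```

```text
axis xy,height of underside [1.07 0.75] 18.33 bar -24.96 tilt [-0.005  0.008 -1.   ] F panel [ 0.1 -0.8 -1.1] T [-0.03  0.26 -0.02] 6.95 0.017113784372087746
shift mm [ 2.1 -0.3 -6.1] rotvec [-0.3 -0.4 -0.2]
```

Emit:
{"fn": "servo_tool", "kwargs": {
  "steps": "1.4 0 -3.8 -0.3 -0.4 -0.2 10; 1.4 0 -3.8 0 0 0 10; 0 0 0 0 0 0 10"
}}

```text
time_s: 7.2
tool_pos: [0.5074, 0.2215, 0.0937]
tcp_rot: [[0.88, -0.147, 0.452], [-0.222, -0.968, 0.117], [0.42, -0.203, -0.884]]
force: [-2.4, 1.3, 2.5]
opening: 0.0169
gripper_force: 60.8
```

Run:
```python
from h import *
st(-25,5)
```

```text
axis xy,height of underside [ 2.21 -2.48] 11.65 bar -24.91 tilt [-0.003  0.008 -1.   ] F panel [-0.6  1.8  3.2] T [0.42 0.54 0.27] 7.2 0.016934027790296537
shift mm [ 0.5  2.7 -6.9] rotvec [-0.3 -0.3 -0.3]
```

Emit:
{"fn": "servo_tool", "kwargs": {
  "steps": "-3 2.5 0 0 0 0 10; 0 0 0 0 0 0 10"
}}

```text
time_s: 7.37
tool_pos: [0.5043, 0.2228, 0.094]
tcp_rot: [[0.882, -0.146, 0.449], [-0.22, -0.968, 0.117], [0.417, -0.202, -0.886]]
force: [-0.5, 0.1, -1.3]
opening: 0.0171
gripper_force: 60.3
```

Run:
```python
from h import *
st(-25,8)
```

```text
axis xy,height of underside [-0.08 -0.42] 13.14 bar -24.84 tilt [-0.007  0.009 -1.   ] F panel [-1.   0.2 -0.9] T [-0.06  0.33 -0.03] 7.3667 0.017074932371461116
shift mm [ 2.3  1.  -4.5] rotvec [-0.3 -0.5 -0.4]
```

Emit:
{"fn": "servo_tool", "kwargs": {
  "steps": "0.9 1 -3 -0.3 -0.5 -0.4 10; 0 0 0 0 0 0 10"
}}

```text
time_s: 7.53
tool_pos: [0.5069, 0.2212, 0.0931]
tcp_rot: [[0.88, -0.148, 0.45], [-0.222, -0.968, 0.116], [0.419, -0.203, -0.885]]
force: [-3.5, 3.0, 0.1]
opening: 0.0173
gripper_force: 60.6
```

Run:
```python
from h import *
st(-25,5)
```

```text
axis xy,height of underside [ 1.48 -2.57] 11.38 bar -24.95 tilt [-0.005  0.008 -1.   ] F panel [-2.3  3.7  1.4] T [0.56 0.91 0.42] 7.5333 0.01727775424173491
shift mm [ 1.   2.9 -6.3] rotvec [-0.3 -0.4 -0.3]
```

Emit:
{"fn": "servo_tool", "kwargs": {
  "steps": "-3 2.5 1.5 0 0 0 10; 0 0 0 0 0 0 10"
}}

```text
time_s: 7.7
tool_pos: [0.5048, 0.2233, 0.0958]
tcp_rot: [[0.881, -0.147, 0.45], [-0.221, -0.968, 0.117], [0.419, -0.203, -0.885]]
force: [-0.4, 1.1, -0.0]
opening: 0.017
gripper_force: 60.3
```

Emit:
{"fn": "servo_tool", "kwargs": {
  "steps": "0 0 0 0 0 0 10"
}}

```text
time_s: 7.78
tool_pos: [0.505, 0.2233, 0.0958]
tcp_rot: [[0.881, -0.147, 0.451], [-0.221, -0.968, 0.117], [0.419, -0.203, -0.885]]
force: [-0.1, -0.1, -1.0]
opening: 0.0168
gripper_force: 60.3
```

Emit:
{"fn": "servo_tool", "kwargs": {
  "steps": "0 0 0 0 0 0 10; 0 0 0 0 0 0 10; 0 0 0 0 0 0 10"
}}

```text
time_s: 8.03
tool_pos: [0.5049, 0.2232, 0.0957]
tcp_rot: [[0.881, -0.147, 0.45], [-0.222, -0.968, 0.117], [0.419, -0.203, -0.885]]
force: [0.3, 0.7, -0.6]
opening: 0.0168
gripper_force: 60.3
```

Emit:
{"fn": "servo_tool", "kwargs": {
  "steps": "0.5 0.1 -0.9 0 0 0 10; 0 0 0 0 0 0 10"
}}

```text
time_s: 8.2
tool_pos: [0.5054, 0.2232, 0.0947]
tcp_rot: [[0.881, -0.147, 0.45], [-0.222, -0.968, 0.118], [0.418, -0.203, -0.885]]
force: [-0.1, 0.9, -1.5]
opening: 0.0171
gripper_force: 60.3
```

Run:
```python
from h import *
o=bot.get_obs();print(np.round(o['q'],2),np.round(o['effort'],1))
st(-25,10)
```

```text
[ 25.54  15.35 124.39 -21.48  13.9  146.51] [  0.  -32.8 -17.4  -0.3  -1.8   0. ]
axis xy,height of underside [ 1.33 -0.29] 13.21 bar -24.91 tilt [-0.005  0.009 -1.   ] F panel [-0.6  0.9 -1.4] T [-0.06  0.27 -0.01] 8.2 0.017078295461931334
shift mm [ 0.2  0.4 -3.4] rotvec [-0.3 -0.4 -0.3]
```

Joint 6 stands at its limit (146.5°), which explains the drift sideways. The knob is the same after a half turn, so I'll back off, turn the tool 180° the other way and try again from there.

Emit:
{"fn": "servo_tool", "kwargs": {
  "steps": "-6.9 -1.7 13.2 0 0 0 10; -6.9 -1.7 13.2 -3.2 -0.77 6.18 10; 0 0 0 -3.2 -0.77 6.18 10; 0 0 0 -3.2 -0.77 6.18 10; 0 0 0 -3.2 -0.77 6.18 10; 0 0 0 -3.2 -0.77 6.18 10; 0 0 0 -3.2 -0.77 6.18 10; 0 0 0 -3.2 -0.77 6.18 10; 0 0 0 -3.2 -0.77 6.18 10; 0 0 0 -3.2 -0.77 6.18 10; 0 0 0 -3.2 -0.77 6.18 10; 0 0 0 -3.2 -0.77 6.18 10; 0 0 0 -3.2 -0.77 6.18 10; 0 0 0 -3.2 -0.77 6.18 10"
}}

```text
time_s: 9.37
tool_pos: [0.4915, 0.2199, 0.1211]
tcp_rot: [[0.133, 0.883, 0.451], [0.975, -0.199, 0.102], [0.18, 0.426, -0.887]]
force: [0.1, -1.4, -1.4]
opening: 0.0167
gripper_force: 60.3
```

Run:
```python
from h import *
o=bot.get_obs();print(np.round(o['q'],2))
st(155,20)
```

```text
[ 26.61  11.88 123.81 -20.29  18.55  54.53]
axis xy,height of underside [ 2.14 -3.  ] 43.28 bar 66.47 tilt [-0.008 -0.006 -1.   ] F panel [-0.9 -1.4 -1.1] T [-0.11  0.28 -0.01] 9.3667 0.016718278035362785
shift mm [  6.1   3.5 -22.8] rotvec [-39.8  -9.7  78.5]
```

Emit:
{"fn": "servo_tool", "kwargs": {
  "steps": "0 0 0 -3.07 -0.75 6.04 10; 0 0 0 -3.07 -0.75 6.04 10; 0 0 0 -3.07 -0.75 6.04 10; 0 0 0 -3.07 -0.75 6.04 10; 0 0 0 -3.07 -0.75 6.04 10; 0 0 0 -3.07 -0.75 6.04 10; 0 0 0 -3.07 -0.75 6.04 10; 1.5 0.9 -5.7 -3.07 -0.75 6.04 10; 1.5 0.9 -5.7 -3.07 -0.75 6.04 10; 1.5 0.9 -5.7 -3.07 -0.75 6.04 10; 1.5 0.9 -5.7 -3.07 -0.75 6.04 10; 0 0 0 -3.07 -0.75 6.04 10; 0 0 0 -3.07 -0.75 6.04 10; 0 0 0 0 0 0 10; 0 0 0 0 0 0 10"
}}

```text
time_s: 10.62
tool_pos: [0.4976, 0.2235, 0.0984]
tcp_rot: [[-0.875, 0.158, 0.457], [0.232, 0.967, 0.11], [-0.424, 0.202, -0.883]]
force: [-0.7, -0.4, -1.0]
opening: 0.0171
gripper_force: 60.3
```

Run:
```python
from h import *
o=bot.get_obs();print(np.round(o['q'],2))
st(155,14)
```

```text
[ 26.52  14.5  125.11 -25.39  14.3  -28.33]
axis xy,height of underside [-0.02  0.08] 19.99 bar 154.56 tilt [ 0.001 -0.    -1.   ] F panel [-1.1 -0.2 -0.6] T [-0.08  0.29  0.03] 10.6167 0.017116001262936557
shift mm [ 2.8  0.6 -5.3] rotvec [-0.2 -0.   0.4]
```

Emit:
{"fn": "servo_tool", "kwargs": {
  "steps": "1.4 0.3 -2.7 -0.2 0 0.4 10; 1.4 0.3 -2.6 0 0 0 10; 1.4 0.3 -2.6 0 0 0 10; 0.5 0.1 -0.9 0 0 0 10; 0.5 0.1 -0.9 0 0 0 10; 0 0 0 0 0 0 10"
}}

```text
time_s: 11.12
tool_pos: [0.5028, 0.2246, 0.0884]
tcp_rot: [[-0.877, 0.149, 0.456], [0.221, 0.969, 0.11], [-0.426, 0.197, -0.883]]
force: [-0.2, -0.0, -1.7]
opening: 0.0171
gripper_force: 60.3
```

Run:
```python
from h import *
st(155,5)
```

```text
axis xy,height of underside [ 0.05 -0.01] 8.73 bar 155.17 tilt [-0.  0. -1.] F panel [-1.   0.1 -1.4] T [-0.1   0.25  0.03] 11.1167 0.017073373670940722
shift mm [ 1.7  0.4 -3.3] rotvec [ 0.1 -0.  -0.2]
```

At 8.7 mm there is no contact force, so the socket is starting over the shaft. I'll keep going down in light 1 mm steps.

Emit:
{"fn": "servo_tool", "kwargs": {
  "steps": "0.5 0.1 -0.9 0 0 0 10; 0.5 0.1 -0.9 0 0 0 10; 0.5 0.1 -0.9 0 0 0 10; 0.4 0.1 -0.9 0 0 0 10; 0 0 0 0 0 0 10"
}}

```text
time_s: 11.53
tool_pos: [0.5049, 0.2253, 0.0851]
tcp_rot: [[-0.877, 0.148, 0.457], [0.221, 0.969, 0.11], [-0.426, 0.198, -0.883]]
force: [0.8, 1.6, -1.7]
opening: 0.017
gripper_force: 60.3
```

Run:
```python
from h import *
st(155,0)
```

```text
axis xy,height of underside [0.44 0.14] 4.79 bar 155.18 tilt [ 0.     0.001 -1.   ] F panel [ 0.3  1.3 -2. ] T [0.14 0.22 0.1 ] 11.5333 0.01699757723102675
shift mm [ 1.8  0.3 -4.4] rotvec [ 0.   0.  -0.2]
```

It's sliding freely along the shaft. Next is the rest of the way, until light contact.

Emit:
{"fn": "servo_tool", "kwargs": {
  "steps": "0.4 0.1 -0.9 0 0 0 10; 0.4 0.1 -0.9 0 0 0 10; 0.4 0.1 -0.9 0 0 0 10; 0.4 0.1 -0.9 0 0 0 10; 0.4 0.1 -0.9 0 0 0 10; 0 0 0 0 0 0 10"
}}

```text
time_s: 12.03
tool_pos: [0.5065, 0.2256, 0.0821]
tcp_rot: [[-0.876, 0.148, 0.458], [0.221, 0.969, 0.111], [-0.428, 0.198, -0.882]]
force: [-8.3, -0.8, 15.0]
opening: 0.0173
gripper_force: 62.8
```

Run:
```python
from h import *
st(155,0)
```

```text
axis xy,height of underside [0.44 0.03] 1.34 bar 155.18 tilt [ 0.002  0.001 -1.   ] F panel [-0.2  1.2 17.1] T [0.26 0.62 0.21] 12.0333 0.01725139917929184
shift mm [ 0.2  0.  -1.4] rotvec [ 0.   0.1 -0.2]
```

The knob is home: it pushes back with 17 N along the axis, at the height where the knob's underside meets the panel. Next I turn it 25° anticlockwise about the shaft to the long mark.

Emit:
{"fn": "servo_tool", "kwargs": {
  "steps": "0 -0.1 0 -1.46 -0.35 2.83 10; 0 -0.1 0 -1.46 -0.35 2.83 10; 0 -0.1 0 -1.46 -0.35 2.83 10; 0 -0.1 0 -1.46 -0.35 2.83 10; 0 -0.1 0 -1.46 -0.35 2.83 10; 0 -0.1 0 -1.46 -0.35 2.83 10; 0 -0.1 0 -1.46 -0.35 2.83 10; 0 -0.1 0 -1.46 -0.35 2.83 10; 0 0 0 0 0 0 10; 0 0 0 0 0 0 10"
}}

```text
time_s: 12.87
tool_pos: [0.5064, 0.2259, 0.0821]
tcp_rot: [[-0.854, -0.247, 0.458], [-0.22, 0.969, 0.113], [-0.472, -0.004, -0.882]]
force: [-11.2, 4.7, 13.4]
opening: 0.0169
gripper_force: 62.8
```

Run:
```python
from h import *
st(180.5,0)
```

```text
axis xy,height of underside [0.66 1.24] 1.35 bar -179.18 tilt [ 0.003  0.003 -1.   ] F panel [-2.3  7.2 16.4] T [0.91 1.1  0.68] 12.8667 0.01685154961831254
shift mm [ 0.3 -1.2 -1.5] rotvec [-0.   0.2 -0.4]
```

Emit:
{"fn": "servo_tool", "kwargs": {
  "steps": "0 0 0 0 0 0 17; 0 0 0 0 0 0 22; 0 0 0 0 0 0 32; 0 0 0 0 0 0 45; 0 0 0 0 0 0 45; 0 0 0 0 0 0 45; -4.6 -1.1 8.8 0 0 0 45; -9 -2.2 17.6 0 0 0 45; -14 -3.3 26 0 0 0 45; -14 -3.3 26 0 0 0 45; -14 -3.3 26 0 0 0 45; 0 0 0 0 0 0 45"
}}

```text
time_s: 13.87
tool_pos: [0.4515, 0.212, 0.1899]
tcp_rot: [[-0.852, -0.246, 0.462], [-0.218, 0.969, 0.114], [-0.476, -0.004, -0.879]]
force: [-0.1, -0.2, 1.0]
opening: 0.0449
gripper_force: 0.0
```

Run:
```python
from h import *
d=cam('wrist');save('w3.png',d['image']);np.save('w3.npy',d,allow_pickle=True)
Rp=panel();P=pts(d);L=(P-F0)@Rp*1000;g=d['image'].max(2);Z=d['z_map']
print(np.percentile(L[...,2][(Z>0)&(np.hypot(L[...,0],L[...,1])<15)],[50,90,97]))
M=(Z>0)&(np.hypot(L[...,0],L[...,1])<32)&(L[...,2]>49)&(L[...,2]<60)
T=L[M][:,:2];r=cv2.minAreaRect(T.astype(np.float32));print('top',len(T),L[M][:,2].mean(),r)
w,E=np.linalg.eigh(np.cov(T.T));print(np.degrees(np.arctan2(E[1,1],E[0,1])))
k=((g<110)&(Z>0)&(abs(L[...,2])<3)&(L[...,0]>0)&(np.hypot(L[...,0],L[...,1])<44)&(abs(L[...,1])<8)).astype(np.uint8)
T=L[(k>0)&(L[...,0]>27)];print('mark',len(T),T.mean(0))
o=bot.get_obs();print(o['time_s'],o['tool_pos'],o['force'])
```

```text
[230.74142998 237.46203442 238.51127946]
top 1383 54.40269844529586 ((-0.6747474670410156, 0.027088165283203125), (18.033235549926758, 42.60014343261719), 89.6534652709961)
179.4156509975066
mark 0 [nan nan nan]
13.9167 [0.45154477 0.21190614 0.18784455] [ 0.29960184  0.6033803  -0.13668127]<stdin>:9: RuntimeWarning: Mean of empty slice.
  ret = um.true_divide(
```

View pics/w3.png

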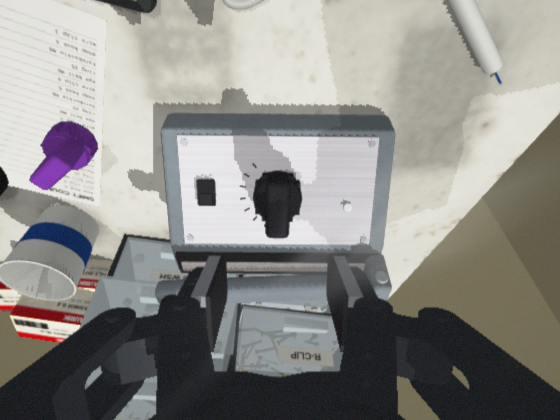

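The knob is seated at (277,205): the top of its bar is 54.4 mm off the panel, against 54 mm for fully home. The bar lines up with the long mark to within about 1°, and the gripper is clear.

```bash
python3 -c "
from workcell import bot
print(bot.close_job())"
```

```text
the job is handed in; nothing more can be done
None
```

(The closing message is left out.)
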